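Sweep the offcuts off the luthier's bench

ROBOT

A 7-joint arm with a two-finger parallel gripper is mounted at the origin on the work surface. World frame = base frame: x ahead of the robot, y to its left, z up, the work surface at z = 0. Lengths are in mm, angles in rad, forces in N, time in s.
With the tool pointing down it reaches from about 400 to 875 mm from the base axis. Payload 4.4 kg.
Tool frame: the origin (TCP) lies midway between the tips of the shut fingers; the grasp point (between the pads) lies 19 mm behind it; z points along the fingers, y is the direction in which the jaws open and shut (so a half turn about z gives the same grasp; the last joint's range is limited). The gripper opens to 85 mm and grips with 20 to 120 N. Pads are 22 mm wide; open, the fingers measure 114 mm over their backs; the gripper's body (76 mm by 85 mm) begins 54 mm behind the grasp point. The pads swing forward as they close: fully open they stand 13 mm farther back than shut.
Start: joints at [-1.354, 0.628, 0.038, 1.517, -0.027, 0.996, -0.02], TCP at [181.355, 624.202, 231.313] pointing down, gripper open.
Joint ranges: [-3.06, 3.06], [-0.37, 2.12], [-1.25, 1.32], [0.18, 2.47], [-1.1, 4.24], [0.23, 1.98], [-2.94, 2.94]. Speed limits (rad/s): [2.57, 2.57, 3.14, 3.14, 3.14, 3.14, 3.14].

INTERFACE

Orientations are given as [roll, pitch, yaw] about the fixed x, y, z axes, in that order (R = Rz(yaw) Ry(pitch) Rx(roll)).
In Python, from cell import ctrl, get_image gives the robot as it stands.
- The arm moves only by the tool send_rows, never from a script. Its argument "increments" is a list of rows, each an object with "rot": the turn, a rotation vector about the tool's x, y, z in rad, a list of three; "travel": the shift along the tool's x, y, z in cm, a list of three; "jaw": the closure, from -1 (fully open) to 1 (shut). A call has 1 to 5 rows; each row is the pose to reach, as a shift and turn from the pose commanded when the call began, along the tool's axes at that moment; what a row does not reach only later rows make up. A row lasts 1/12 s, in which the tool goes at most 41.7 mm and 7.16 degrees, less where a joint would pass 70% of its speed; a pose out of reach is approached as far as the arm can. A call with a gripper value outside its range is refused whole. The fingers move at their own pace and stop on an object; the grip force is fixed at half the most. Time passes only in rows, so rows that repeat a pose let the fingers close. It gives the time, the measured TCP pose, the force and the opening at its end, in the units of the state.
- ctrl.read_state(): the state, without advancing time (a new reading comes with each control period).
- get_image(name): name is "side" or "top" or "wrist"; returns a dict with "color" (420x560x3 uint8, red, green, blue), "vertical_fov" (degrees; the focal length in pixels is half the picture's height over the tangent of half this angle, whatever the lens; pixels are square), "cx", "cy" (the principal point, pixels), "R" (3x3) and "t" (3): a world point X has camera coordinates R X + t. Camera axes: x right, y down, z forward; pixel columns grow to the right and rows downward; lengths in mm; the calibration is good to about 2 mm. The wrist camera is an equidistant fisheye: a pixel r from the principal point sees the ray r / f radians off the axis. A picture is of the moment at which its call begins. There is no depth.
- ctrl.finish_job(): hands the job in, once; it reports no verdict.
The state is a dict: "clock": time; "qpos": joint angles; "qd": joint speeds; "tau": joint torques, N m; "eef_pos": TCP position; "tool_rot": TCP orientation; "force": force on the tool from outside, world axes, zero at the start; "torque": the same for the moment, N m; "width": finger opening in mm.
Only numpy, scipy, OpenCV 4.12 (cv2) and the standard library are available. Lean on these libraries where they do the work, as an engineer would, in place of code of your own. Each camera call takes 0.05 s, during which the arm holds its last target.

TASK

Clear the three wood offcuts off the guitar maker's bench: with your fingertips sweep the tapered wedge, the square block and the round plug across the bench top and over its far edge, so that all three drop into the scrap box hung there. Only push them, never pick one up, and leave the guitar pickup, the block plane and the wax tin where they are.

Things in the scene. Friction and masses are not known exactly. Their poses are not given: they have to be found in the camera images.
- wedge: loose offcut of bare wood, flat tapered wedge 72 mm long (its x axis), 14 mm thick, about 43 mm wide at its -x end and 27 mm at its +x end, 18 to 37 g. Lies flat on the bench. Origin: centre of its underside, within 2 mm of the middle of the outline.
- block: loose offcut of bare wood, square block 46 x 46 mm, 25 mm high, 20 to 42 g. Origin: centre of its underside; x and y along its sides.
- plug: loose offcut of bare wood, round hole-saw plug 44 mm in diameter, 22 mm high, with a small dark pilot hole in its top, 15 to 31 g. Stands flat on the bench. Origin: centre of its underside.
- pickup: guitar pickup, not scrap: black block 69 x 38 mm, 19 mm high, with two rows of steel pole pieces, on a brass base strip 83 x 16 mm (long side along its x axis). Loose; it lies in one row with the offcuts, in any place of the row. Origin: centre of its underside.
- plane: small block plane, loose, 0.65 kg: dark steel sole 160 (along x) x 50 mm, brass lever cap and wooden front knob, about 60 mm high. Stands at one end of the row. Origin: centre of its underside.
- tin: flat round metal tin of wax, loose, 86 mm in diameter, 32 mm high. Stands at the other end of the row. Origin: centre of its underside.
- scrap_box: open-topped plywood box fixed against the far (+x) edge of the bench, anywhere along it: 210 mm deep (x), 400 mm wide (y), 120 mm high outside, walls and floor 9 mm, on two steel brackets, axes along the world's; a few thin scraps lie on its floor. Origin: centre of its underside, 150 mm below the bench top (z = 0) and 106 mm beyond the bench edge.
- box_mouth (a point): centre of the scrap box's open mouth (382 mm wide along y, 192 mm along x), level with its rim, 30 mm below the bench top. The box's near wall stands 1 mm off the bench edge, which is straight and square, along y at world x = 0.66. The bench top is flat, and bare between the row of things and the edge.

How it is judged (in metres and radians):
At the end, for the whole second after the job is handed in: The wedge, the block and the plug all lie at rest inside the scrap box (origin within its walls and less than 110 mm above its underside, under the rim), and the pickup, the plane and the tin are within 15 mm of where they stood (x of wedge in the frame of scrap_box between -0.105 and 0.105 m and y of wedge in the frame of scrap_box between -0.2 and 0.2 m and z of wedge in the frame of scrap_box between 0 and 0.11 m and linear speed of each of wedge, block, plug below 0.05 m/s and x of block in the frame of scrap_box between -0.105 and 0.105 m and y of block in the frame of scrap_box between -0.2 and 0.2 m and z of block in the frame of scrap_box between 0 and 0.11 m and x of plug in the frame of scrap_box between -0.105 and 0.105 m and y of plug in the frame of scrap_box between -0.2 and 0.2 m and z of plug in the frame of scrap_box between 0 and 0.11 m and distance of each of pickup, plane, tin from where it was at the start of the episode below 0.015 m); the robot touches nothing.
It fails at once if an offcut is picked up (its underside centre rises more than 15 mm above the bench) (height (world z) of any of wedge, block, plug above 0.015 m).
It fails at once if the pickup, the plane or the tin is moved by more than 15 mm (distance of any of pickup, plane, tin from where it was at the start of the episode above 0.015 m).
It also fails if it takes over 58 s, if anything falls off the work surface, if the arm or the gripper's body presses on something with over 40 N, if the wrist force passes 120 N, or if a joint passes its speed limit or range.

## Working session

There is one attempt and no reset: what is moved stays moved. The work goes in short steps, Python scripts to look and compute and a tool call to move; the robot and the scene stay as the last step left them, time stands still between calls to the robot, and variables do not carry over. Pictures are saved under pics/ and viewed, and the job is handed in when it is done.

Besides the shell and the picture viewer there is one more tool, called after "Emit:" by a JSON object that holds its "name" and its "arguments", one argument or row to a line. send_rows: Moves the arm, as the interface text tells. Its arguments: {"type":"object","properties":{"increments":{"type":"array"}},"required":["increments"]}

```bash
mkdir -p pics; ls; cat > h.py <<'E'
import numpy as np, cv2
from cell import ctrl, get_image
def snap(n,f):
    d=get_image(n); cv2.imwrite('pics/'+f,cv2.cvtColor(d['color'],cv2.COLOR_RGB2BGR))
    np.savez('pics/'+f[:-4]+'.npz',**d); return d
def load(f): return dict(np.load('pics/'+f+'.npz'))
def foc(d): return d['color'].shape[0]/2/np.tan(np.radians(float(d['vertical_fov']))/2)
def ray(d,u,v,fish=False):
    f=foc(d);x=(u-d['cx'])/f;y=(v-d['cy'])/f
    if fish:
        r=np.hypot(x,y); c=np.array([np.sin(r)*x/max(r,1e-9),np.sin(r)*y/max(r,1e-9),np.cos(r)])
    else: c=np.array([x,y,1.])
    R=np.array(d['R']);t=np.array(d['t'])
    return -R.T@t, R.T@c
def onz(d,u,v,z,fish=False):
    o,r=ray(d,u,v,fish); return (o+r*(z-o[2])/r[2])
def proj(d,X):
    c=np.array(d['R'])@np.array(X,float)+np.array(d['t']); f=foc(d); return float(d['cx'])+f*c[0]/c[2],float(d['cy'])+f*c[1]/c[2]
E
python3 - <<'E'
from h import *
print(ctrl.read_state())
for n in('top','side','wrist'):
    d=snap(n,n+'0.png'); print(n,d['vertical_fov'],d['cx'],d['cy'],-np.array(d['R']).T@d['t'])
E
```

```text
pics
{'clock': 0.0, 'qpos': array([-1.3537815 ,  0.62936038,  0.03847714,  1.51838565, -0.02699961,
        0.99632002, -0.02004038]), 'qd': array([ 1.96477655e-04,  1.26129825e-03,  1.73608400e-04, -9.70870917e-04,
        3.51608881e-04,  3.27710140e-04, -3.34290308e-05]), 'tau': array([-9.35445387e-04, -5.63395107e+01,  1.22586206e+00, -1.93443847e+01,
        1.09527333e-02,  1.04088211e-02,  2.05970980e-05]), 'eef_pos': array([181.20202365, 623.56174553, 230.37487411]), 'tool_rot': array([-3.13963884e+00,  4.82064813e-05,  2.85870884e+00]), 'force': array([-0.29870818, -0.08287463,  0.16392939]), 'torque': array([-0.00763497, -0.07169569,  0.00200923]), 'width': 85.6479966665172}
top 49.16183480496866 277.2598472060319 214.63796091777564 [ 504.28524541   29.54451985 1257.95341048]
side 43.05407508907942 284.1550326059773 216.67783412410972 [  371.51708944 -1003.59549361   807.09550021]
wrist 65.70646984690485 280.40168551501796 205.69520318319624 [111.81043301 643.35864044 372.53019275]
```

View pics/top0.png

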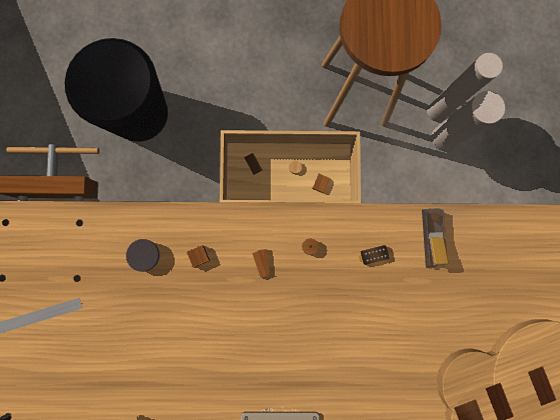

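View pics/side0.png

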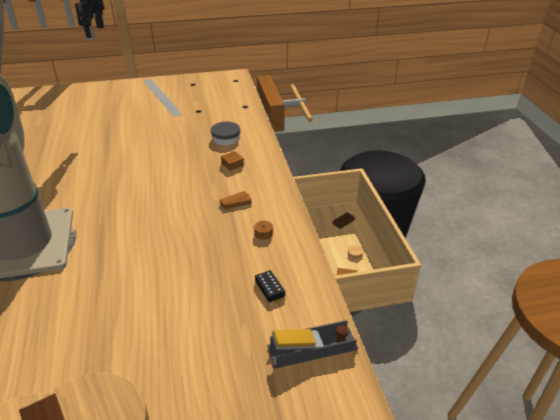

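```bash
python3 - <<'E'
from h import *
for n in('top0','side0'):
    d=load(n); print(d['R'],d['t'])
    for X in [(0,0,0),(181,624,231),(181,624,0),(660,0,0),(660,200,0)]: print(X,proj(d,X))
d=load('top0')
for p in [(143,255),(199,257),(263,263),(312,247),(375,255),(437,240)]: print(onz(d,*p,20).round(0))
for p in [(221,131),(360,131),(221,202),(360,202)]: print(onz(d,*p,-30).round(0))
a=cv2.imread('pics/top0.png')[200:300,110:480]; cv2.imwrite('pics/top0c.png',cv2.resize(a,None,fx=2.1,fy=2.1,interpolation=cv2.INTER_CUBIC))
a=cv2.imread('pics/side0.png')[100:380,180:400]; cv2.imwrite('pics/side0c.png',cv2.resize(a,None,fx=2.1,fy=2.1,interpolation=cv2.INTER_CUBIC))
E
```

```text
[[ 0.0046233  -0.99983173  0.0177523 ]
 [-0.99552707 -0.00627715 -0.094268  ]
 [ 0.09436358 -0.01723706 -0.99538857]] [   4.87652001  620.79982394 1205.07554472]
(0, 0, 0) (np.float64(279.11759860251567), np.float64(451.1368858862029))
(181, 624, 231) (np.float64(-9.97872854026599), np.float64(408.71670418305735))
(181, 624, 0) (np.float64(42.98772479503734), np.float64(380.1311824725557))
(660, 0, 0) (np.float64(280.13163004599534), np.float64(201.507561603016))
(660, 200, 0) (np.float64(207.50658155063323), np.float64(201.01574283947696))
[[ 0.9749268  -0.2223627   0.0085182 ]
 [-0.13326558 -0.61408915 -0.77790411]
 [ 0.1782078   0.75726438 -0.62832526]] [-592.23917551   61.05624605 1200.89837322]
(0, 0, 0) (np.float64(21.605081510190416), np.float64(243.74513240063365))
(181, 624, 231) (np.float64(95.64792837865338), np.float64(37.249321832931685))
(181, 624, 0) (np.float64(111.07452671321667), np.float64(108.60423605721725))
(660, 0, 0) (np.float64(304.83319354242724), np.float64(205.81676667435332))
(660, 200, 0) (np.float64(286.59605176538184), np.float64(162.4548031539858))
[511. 367.  20.]
[506. 217.  20.]
[491.  46.  20.]
[535. -86.  20.]
[ 514. -256.   20.]
[ 555. -425.   20.]
[866. 169. -30.]
[ 870. -230.  -30.]
[661. 166. -30.]
[ 664. -227.  -30.]
```

View pics/wrist0.png

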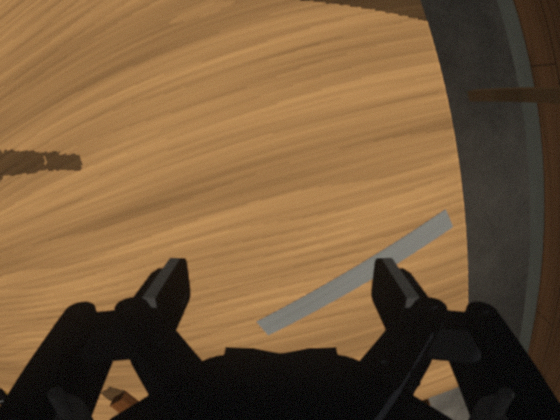

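```bash
sleep 0.1
```

```text
(no output)
```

View pics/top0c.png

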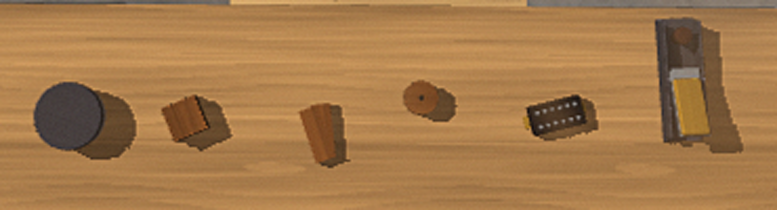

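View pics/side0c.png

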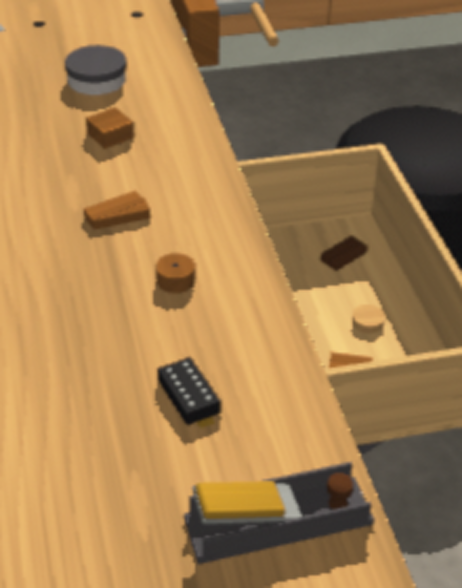

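```bash
python3 - <<'E'
from h import *
d=load('top0'); s=load('side0')
im=d['color']; hsv=cv2.cvtColor(im,cv2.COLOR_RGB2HSV)
for n,(u,v) in dict(block=(199,257),wedge=(263,263),plug=(312,247)).items():
    print(n,hsv[v-2:v+3,u-2:u+3].reshape(-1,3).mean(0).round(), 'shadow/bench',hsv[v+14,u+14],hsv[v-20,u])
for nm,dd in(('top',d),('side',s)):
    hsv=cv2.cvtColor(dd['color'],cv2.COLOR_RGB2HSV)
    L=dict(top=dict(block=(199,257),wedge=(263,263),plug=(312,247)),side=dict(block=(232,160),wedge=(236,200),plug=(263,229)))[nm]
    H=dict(block=25,wedge=14,plug=22)
    for n,(u,v) in L.items():
        u0,v0=u-25,v-25
        p=hsv[v0:v+25,u0:u+25].astype(int)
        print(nm,n); 
        m=((p[...,0]<=13)&(p[...,1]>140)&(p[...,2]>95)).astype(np.uint8)
        c,_=cv2.findContours(m,cv2.RETR_EXTERNAL,cv2.CHAIN_APPROX_NONE); c=max(c,key=cv2.contourArea)
        r=cv2.minAreaRect(c+np.array([u0,v0])); bx=cv2.boxPoints(r)
        M=cv2.moments(c); ctr=(M['m10']/M['m00']+u0,M['m01']/M['m00']+v0)
        print(np.round(ctr,1),'xy',onz(dd,*ctr,H[n]).round(1),cv2.contourArea(c))
        ap=cv2.approxPolyDP(c+np.array([u0,v0]),2.0,True)[:,0]
        for q in ap: print('   ',q,onz(dd,*q,H[n]).round(0)[:2])
E
```

```text
block [ 13. 181. 119.] shadow/bench [ 16 143 164] [ 16 141 173]
wedge [ 13. 180. 123.] shadow/bench [ 16 142 176] [ 16 145 187]
plug [ 13. 166. 111.] shadow/bench [ 16 140 178] [ 16 142 183]
top block
[197.4 255.8] xy [509.5 220.6  25. ] 243.5
    [202 246] [536. 209.]
    [187 251] [522. 249.]
    [193 266] [482. 232.]
    [208 260] [499. 192.]
top wedge
[261.9 262.1] xy [493.5  48.8  14. ] 279.5
    [264 249] [529.  43.]
    [253 253] [518.  73.]
    [260 276] [456.  54.]
    [269 274] [462.  29.]
    [267 250] [526.  35.]
top plug
[310.1 245.8] xy [537.8 -80.6  22. ] 162.0
    [307 239] [556. -72.]
    [302 245] [540. -59.]
    [303 250] [526. -61.]
    [307 253] [518. -72.]
    [315 252] [521. -94.]
    [318 247] [ 535. -102.]
    [316 241] [551. -97.]
side blockTraceback (most recent call last):
  File "<stdin>", line 15, in <module>
ValueError: max() iterable argument is empty
```

```bash
cat >> h.py <<'E'
from scipy.spatial.transform import Rotation as Ro
def inc(x,y,z,heading_deg,pos=None):
    """increment to reach with tool down and tool -x along heading"""
    s=ctrl.read_state(); R=Ro.from_euler('xyz',s['tool_rot']); T=Ro.from_euler('xyz',[np.pi,0,np.pi+np.radians(heading_deg)])
    p=s['eef_pos']
    tr=R.inv().apply(np.array([x,y,z])-p)/10
    print('t',round(s['clock'],2),'pos',p.round(1),'F',s['force'].round(1),'w',round(s['width'],1),'dist',np.linalg.norm(tr*10).round(0))
    print(' travel',tr.round(2),'rot',(R.inv()*T).as_rotvec().round(3))
E
python3 - <<'E'
from h import *
d=load('top0'); s=load('side0')
# two-view height: plug hole / block & wedge tops
def tri(a,b):
    o1,r1=ray(d,*a);o2,r2=ray(s,*b);r1/=np.linalg.norm(r1);r2/=np.linalg.norm(r2)
    A=np.array([r1,-r2]).T;k=np.linalg.lstsq(A,o2-o1,rcond=None)[0]
    p,q=o1+k[0]*r1,o2+k[1]*r2; return ((p+q)/2).round(1),np.linalg.norm(p-q).round(1)
# top crop /2.1 offset (110,200), side crop offset (180,100)
T=lambda x,y:(110+x/2.1,200+y/2.1); S=lambda x,y:(180+x/2.1,100+y/2.1)
print('plug hole',tri(T(422,97),S(177,265)))
print('block +y corner',tri(T(162,111),S(120,109)), 'block right',tri(T(209,131),S(100,136)))
print('wedge narrow',tri(T(335,159),S(86,220)))
inc(300,450,180,11.3); inc(433.5,37,60,11.3)
E
```

```text
plug hole (array([539.1, -83.2,  23.5]), np.float64(4.9))
block +y corner (array([523.9, 247.7,  22.5]), np.float64(13.4)) block right (array([494. , 188.2,  22.9]), np.float64(3.6))
wedge narrow (array([456.7,  28.1,  15.3]), np.float64(1.1))
t 0.15 pos [181.2 623.8 230.6] F [0.4 0.2 0.1] w 85.3 dist 216.0
 travel [-16.26 -13.36   5.08] rot [-0.001 -0.    -0.48 ]
t 0.15 pos [181.2 623.8 230.6] F [0.4 0.2 0.1] w 85.3 dist 661.0
 travel [-40.6  -49.28  17.13] rot [-0.001 -0.    -0.48 ]
```

Emit:
{"name": "send_rows", "arguments": {
  "increments": [
    {"rot": [0,0,-0.1],"travel": [-3.3,-2.7,0.5],"jaw": 0.9},
    {"rot": [0,0,-0.2],"travel": [-6.5,-5.3,1],"jaw": 0.9},
    {"rot": [0,0,-0.3],"travel": [-9.8,-8,1.5],"jaw": 0.9},
    {"rot": [0,0,-0.4],"travel": [-13,-10.7,2],"jaw": 0.9},
    {"rot": [0,0,-0.48],"travel": [-16.3,-13.4,3],"jaw": 0.9}
  ]
}}

```text
clock: 0.57
eef_pos: [298.7, 452.5, 202.7]
tool_rot: [3.141, 0.001, -2.939]
force: [1.0, -0.1, -0.3]
width: 25.7
```

```bash
python3 - <<'E'
from h import *
inc(390,250,130,11.3);inc(425,35.5,50,11.3)
E
```

```text
t 0.57 pos [298.7 452.5 202.7] F [ 1.  -0.1 -0.3] w 25.7 dist 234.0
 travel [ -4.87 -21.68   7.26] rot [0.001 0.001 0.005]
t 0.57 pos [298.7 452.5 202.7] F [ 1.  -0.1 -0.3] w 25.7 dist 462.0
 travel [ -3.98 -43.4   15.24] rot [0.001 0.001 0.005]
```

Emit:
{"name": "send_rows", "arguments": {
  "increments": [
    {"rot": [0,0,0],"travel": [-1,-4,1],"jaw": 0.9},
    {"rot": [0,0,0],"travel": [-2,-8,2],"jaw": 0.9},
    {"rot": [0,0,0],"travel": [-3,-12,3],"jaw": 0.9},
    {"rot": [0,0,0],"travel": [-4,-16,4.5],"jaw": 0.9},
    {"rot": [0,0,0],"travel": [-4.5,-20,6],"jaw": 0.9}
  ]
}}

```text
clock: 0.98
eef_pos: [380.8, 270.5, 144.3]
tool_rot: [3.141, 0.002, -2.945]
force: [1.2, 0.3, -0.5]
width: 4.5
```

```bash
python3 - <<'E'
from h import *
inc(427,36,50,11.3)
E
```

```text
t 0.98 pos [380.8 270.5 144.3] F [ 1.2  0.3 -0.5] w 4.5 dist 257.0
 travel [  0.07 -23.91   9.41] rot [ 0.001  0.002 -0.   ]
```

Emit:
{"name": "send_rows", "arguments": {
  "increments": [
    {"rot": [0,0,0],"travel": [0,-4,1.2],"jaw": 0.9},
    {"rot": [0,0,0],"travel": [0,-8,2.5],"jaw": 0.9},
    {"rot": [0,0,0],"travel": [0,-12,4],"jaw": 0.9},
    {"rot": [0,0,0],"travel": [0,-15.8,5.5],"jaw": 0.9},
    {"rot": [0,0,0],"travel": [0,-19.6,7],"jaw": 0.9}
  ]
}}

```text
clock: 1.4
eef_pos: [417.8, 78.1, 73.9]
tool_rot: [3.141, 0.001, -2.944]
force: [0.9, 0.1, 1.2]
width: 4.7
```

```bash
python3 - <<'E'
from h import *
inc(430,36.5,45,11.3)
E
```

```text
t 1.4 pos [417.8  78.1  73.9] F [0.9 0.1 1.2] w 4.7 dist 52.0
 travel [-0.37 -4.31  2.89] rot [0.    0.001 0.   ]
```

Emit:
{"name": "send_rows", "arguments": {
  "increments": [
    {"rot": [0,0,0],"travel": [-0.3,-2.5,1],"jaw": 0.9},
    {"rot": [0,0,0],"travel": [-0.4,-4.3,2.5],"jaw": 0.9},
    {"rot": [0,0,0],"travel": [-0.4,-4.3,4],"jaw": 0.9},
    {"rot": [0,0,0],"travel": [-0.4,-4.3,5],"jaw": 0.9},
    {"rot": [0,0,0],"travel": [-0.4,-4.3,5],"jaw": 0.9}
  ]
}}

```text
clock: 1.82
eef_pos: [430.0, 37.7, 23.4]
tool_rot: [3.141, -0.001, -2.946]
force: [0.0, -0.7, 0.1]
width: 4.5
```

```bash
python3 - <<'E'
from h import *
inc(430,36.5,5,11.3)
snap('wrist','w1.png'); snap('side','s1.png')
a=cv2.imread('pics/s1.png')[130:330,130:380]; cv2.imwrite('pics/s1c.png',cv2.resize(a,None,fx=3,fy=3,interpolation=cv2.INTER_CUBIC))
E
```

```text
t 1.82 pos [430.   37.7  23.4] F [ 0.  -0.7  0.1] w 4.5 dist 18.0
 travel [ 0.02 -0.12  1.84] rot [ 0.    -0.001 -0.002]
```

View pics/s1c.png

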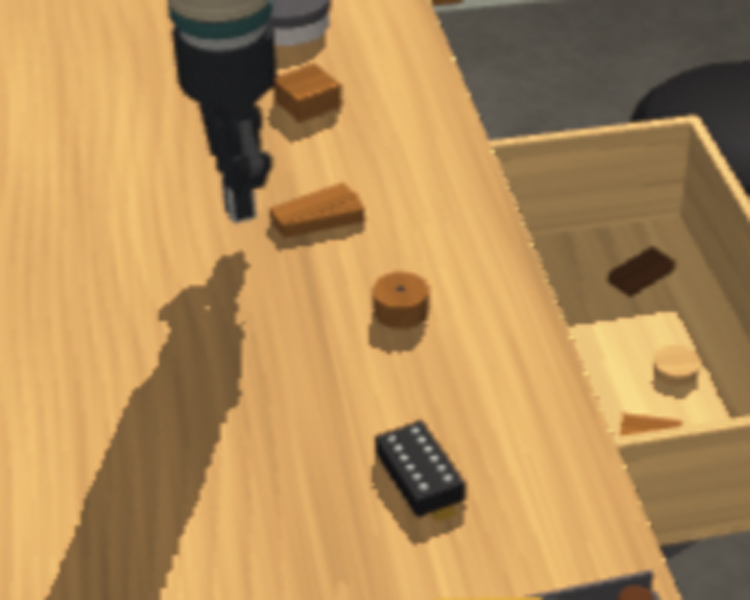

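View pics/w1.png

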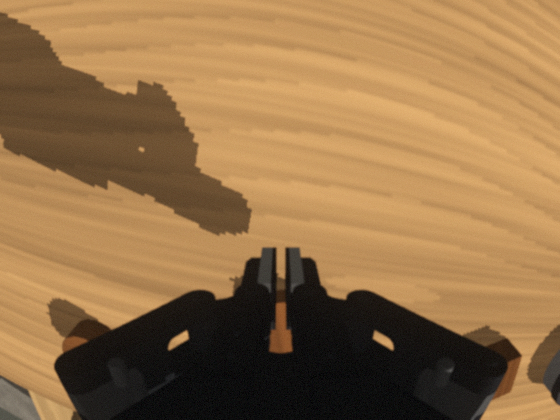

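Emit:
{"name": "send_rows", "arguments": {
  "increments": [
    {"rot": [0,0,0],"travel": [0,-0.1,1],"jaw": 0.9},
    {"rot": [0,0,0],"travel": [0,-0.1,1.8],"jaw": 0.9},
    {"rot": [0,0,0],"travel": [-0.6,-0.1,1.8],"jaw": 0.9},
    {"rot": [0,0,0],"travel": [-1.2,-0.1,1.8],"jaw": 0.9},
    {"rot": [0,0,0],"travel": [-2,-0.1,1.8],"jaw": 0.9}
  ]
}}

```text
clock: 2.33
eef_pos: [450.4, 41.6, 7.0]
tool_rot: [-3.142, -0.0, -2.944]
force: [0.3, 0.4, -0.6]
width: 4.4
```

Emit:
{"name": "send_rows", "arguments": {
  "increments": [
    {"rot": [0,0,0],"travel": [-1,0,0],"jaw": 0.9},
    {"rot": [0,0,0],"travel": [-2.2,0,0],"jaw": 0.9},
    {"rot": [0,0,0],"travel": [-3.6,0,0],"jaw": 0.9},
    {"rot": [0,0,0],"travel": [-5,0,0],"jaw": 0.9},
    {"rot": [0,0,0],"travel": [-6,0,0],"jaw": 0.9}
  ]
}}

```text
clock: 2.75
eef_pos: [510.8, 53.8, 7.5]
tool_rot: [3.14, 0.002, -2.945]
force: [0.5, -0.1, -0.1]
width: 4.0
```

```bash
python3 - <<'E'
from h import *
inc(685,88,5,11.3)
snap('wrist','w2.png'); snap('side','s2.png')
a=cv2.imread('pics/s2.png')[130:330,180:430]; b=cv2.imread('pics/w2.png')
cv2.imwrite('pics/s2c.png',np.hstack([cv2.resize(a,(400,320)),cv2.resize(b,(400,320))]))
E
```

```text
t 2.75 pos [510.8  53.8   7.5] F [ 0.5 -0.1 -0.1] w 4.0 dist 178.0
 travel [-17.75  -0.06   0.28] rot [ 0.001  0.002 -0.   ]
```

View pics/s2c.png

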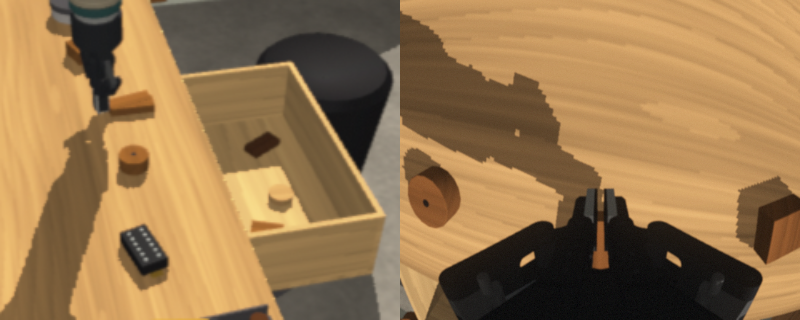

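Emit:
{"name": "send_rows", "arguments": {
  "increments": [
    {"rot": [0,0,0],"travel": [-1.2,0,0.1],"jaw": 0.9},
    {"rot": [0,0,0],"travel": [-2.5,0,0.1],"jaw": 0.9},
    {"rot": [0,0,0],"travel": [-4,0,0.1],"jaw": 0.9},
    {"rot": [0,0,0],"travel": [-5.5,0,0.1],"jaw": 0.9},
    {"rot": [0,0,0],"travel": [-7,0,0.1],"jaw": 0.9}
  ]
}}

```text
clock: 3.27
eef_pos: [577.0, 66.9, 5.9]
tool_rot: [3.141, -0.001, -2.944]
force: [-0.4, -1.2, -0.5]
width: 4.2
```

Emit:
{"name": "send_rows", "arguments": {
  "increments": [
    {"rot": [0,0,0],"travel": [-1.5,0,0],"jaw": 0.9},
    {"rot": [0,0,0],"travel": [-3,0,0],"jaw": 0.9},
    {"rot": [0,0,0],"travel": [-4.5,0,0],"jaw": 0.9},
    {"rot": [0,0,0],"travel": [-6,0,0],"jaw": 0.9},
    {"rot": [0,0,0],"travel": [-7.5,0,0],"jaw": 0.9}
  ]
}}

```text
clock: 3.68
eef_pos: [650.5, 81.8, 5.9]
tool_rot: [3.141, -0.002, -2.943]
force: [0.6, -0.6, 0.0]
width: 4.3
```

Emit:
{"name": "send_rows", "arguments": {
  "increments": [
    {"rot": [0,0,0],"travel": [-1.5,0,0],"jaw": 0.9},
    {"rot": [0,0,0],"travel": [-3,0,0],"jaw": 0.9},
    {"rot": [0,0,0],"travel": [-4,0,0],"jaw": 0.7},
    {"rot": [0,0,0],"travel": [-4,0,0],"jaw": 0.6},
    {"rot": [0,0,0],"travel": [-4,0,-2],"jaw": 0.53}
  ]
}}

```text
clock: 4.1
eef_pos: [686.3, 88.6, 21.9]
tool_rot: [3.141, -0.008, -2.943]
force: [0.3, -0.0, -0.4]
width: 20.0
```

```bash
python3 - <<'E'
from h import *
inc(490,-83,60,0)
snap('wrist','w3.png'); snap('side','s3.png')
a=cv2.imread('pics/s3.png')[130:330,180:430]; b=cv2.imread('pics/w3.png')
cv2.imwrite('pics/s3c.png',np.hstack([cv2.resize(a,(400,320)),cv2.resize(b,(400,320))]))
E
```

```text
t 4.1 pos [686.3  88.6  21.9] F [ 0.3 -0.  -0.4] w 20.0 dist 263.0
 travel [ 22.66 -12.95  -3.63] rot [-0.    -0.008  0.198]
```

View pics/s3c.png

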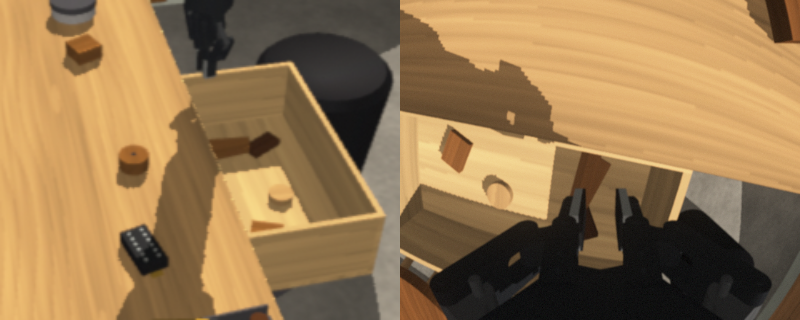

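Emit:
{"name": "send_rows", "arguments": {
  "increments": [
    {"rot": [0,0,0.05],"travel": [2,-1,-3],"jaw": 0.53},
    {"rot": [0,0,0.1],"travel": [5.5,-3,-4.5],"jaw": 0.53},
    {"rot": [0,0,0.15],"travel": [9,-5.2,-4.5],"jaw": 0.53},
    {"rot": [0,0,0.198],"travel": [12.5,-7.2,-4.5],"jaw": 0.53},
    {"rot": [0,0,0.198],"travel": [16,-9.2,-4.5],"jaw": 0.53}
  ]
}}

```text
clock: 4.62
eef_pos: [548.4, -33.6, 70.8]
tool_rot: [-3.141, -0.001, 3.139]
force: [1.6, -0.1, -0.1]
width: 20.1
```

```bash
python3 - <<'E'
from h import *
inc(485,-82,60,0)
E
```

```text
t 4.62 pos [548.4 -33.6  70.8] F [ 1.6 -0.1 -0.1] w 20.1 dist 80.0
 travel [ 6.32 -4.85  1.08] rot [-0.    -0.001 -0.003]
```

Emit:
{"name": "send_rows", "arguments": {
  "increments": [
    {"rot": [0,0,0],"travel": [3,-2.4,0],"jaw": 0.53},
    {"rot": [0,0,0],"travel": [6.2,-4.8,0],"jaw": 0.53},
    {"rot": [0,0,0],"travel": [6.3,-4.9,2],"jaw": 0.53},
    {"rot": [0,0,0],"travel": [6.3,-4.9,4.5],"jaw": 0.53},
    {"rot": [0,0,0],"travel": [6.3,-4.9,6.3],"jaw": 0.53}
  ]
}}

```text
clock: 5.03
eef_pos: [486.2, -82.4, 6.8]
tool_rot: [3.142, -0.001, 3.139]
force: [0.7, -0.4, -0.1]
width: 20.4
```

```bash
python3 - <<'E'
from h import *
inc(505,-82,5,0)
snap('wrist','w4.png'); snap('side','s4.png')
a=cv2.imread('pics/s4.png')[130:330,180:430]; b=cv2.imread('pics/w4.png')
cv2.imwrite('pics/s4c.png',np.hstack([cv2.resize(a,(400,320)),cv2.resize(b,(400,320))]))
E
```

```text
t 5.03 pos [486.2 -82.4   6.8] F [ 0.7 -0.4 -0.1] w 20.4 dist 19.0
 travel [-1.88  0.04  0.18] rot [ 0.    -0.001 -0.003]
```

View pics/s4c.png

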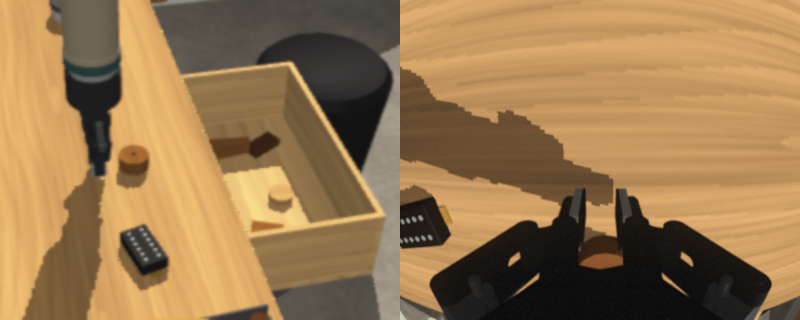

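Plug is centred between the fingers (wrist view, about (600,250)). Push it straight ahead.

Emit:
{"name": "send_rows", "arguments": {
  "increments": [
    {"rot": [0,0,0],"travel": [-0.7,0,0.1],"jaw": 0.53},
    {"rot": [0,0,0],"travel": [-1.4,0,0.1],"jaw": 0.53},
    {"rot": [0,0,0],"travel": [-2.2,0,0.1],"jaw": 0.53},
    {"rot": [0,0,0],"travel": [-3.2,0,0.1],"jaw": 0.53},
    {"rot": [0,0,0],"travel": [-4.4,0,0.1],"jaw": 0.53}
  ]
}}

```text
clock: 5.55
eef_pos: [533.6, -81.3, 7.5]
tool_rot: [3.141, 0.001, 3.141]
force: [-0.1, -0.4, 0.0]
width: 20.0
```

Emit:
{"name": "send_rows", "arguments": {
  "increments": [
    {"rot": [0,0,0],"travel": [-1.2,0,0],"jaw": 0.53},
    {"rot": [0,0,0],"travel": [-2.5,0,0],"jaw": 0.53},
    {"rot": [0,0,0],"travel": [-4,0,0],"jaw": 0.53},
    {"rot": [0,0,0],"travel": [-5.5,0,0],"jaw": 0.53},
    {"rot": [0,0,0],"travel": [-7,0,0],"jaw": 0.53}
  ]
}}

```text
clock: 5.97
eef_pos: [604.2, -81.4, 7.7]
tool_rot: [3.141, 0.002, 3.14]
force: [0.3, -0.1, 0.5]
width: 20.1
```

```bash
python3 - <<'E'
from h import *
inc(685,-82,5,0)
snap('wrist','w5.png'); snap('side','s5.png')
a=cv2.imread('pics/s5.png')[130:330,180:430]; b=cv2.imread('pics/w5.png')
cv2.imwrite('pics/s5c.png',np.hstack([cv2.resize(a,(400,320)),cv2.resize(b,(400,320))]))
E
```

```text
t 5.97 pos [604.2 -81.4   7.7] F [ 0.3 -0.1  0.5] w 20.1 dist 81.0
 travel [-8.08 -0.05  0.28] rot [ 0.001  0.002 -0.002]
```

View pics/s5c.png

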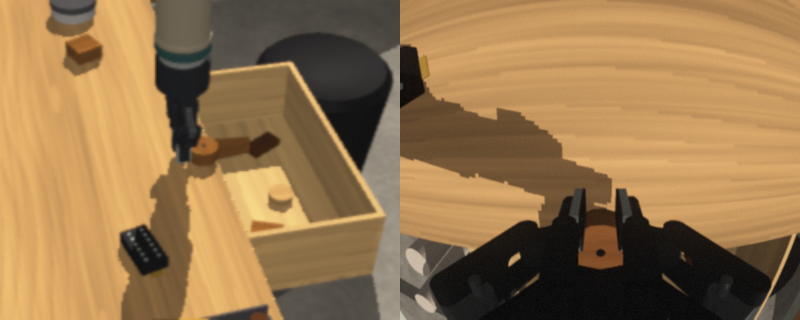

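Emit:
{"name": "send_rows", "arguments": {
  "increments": [
    {"rot": [0,0,0],"travel": [-1.2,0,0.1],"jaw": 0.53},
    {"rot": [0,0,0],"travel": [-2.5,0,0.1],"jaw": 0.53},
    {"rot": [0,0,0],"travel": [-4,0,0.1],"jaw": 0.53},
    {"rot": [0,0,0],"travel": [-5.5,0,0.1],"jaw": 0.53},
    {"rot": [0,0,0],"travel": [-7,0,0.1],"jaw": 0.53}
  ]
}}

```text
clock: 6.48
eef_pos: [672.4, -81.5, 6.1]
tool_rot: [3.141, -0.0, 3.141]
force: [0.4, -0.6, 0.1]
width: 20.0
```

Emit:
{"name": "send_rows", "arguments": {
  "increments": [
    {"rot": [0,0,0],"travel": [-1.2,0,0],"jaw": 0.53},
    {"rot": [0,0,0],"travel": [-1.4,0,0],"jaw": 0.53},
    {"rot": [0,0,0],"travel": [-1.4,0,-3],"jaw": 0.53},
    {"rot": [0,0,0],"travel": [0,0,-6],"jaw": 0.53},
    {"rot": [0,0,0],"travel": [0,0,-8],"jaw": 0.53}
  ]
}}

```text
clock: 6.9
eef_pos: [669.8, -81.1, 87.5]
tool_rot: [-3.142, -0.002, 3.142]
force: [0.8, -0.9, 0.3]
width: 20.4
```

```bash
python3 - <<'E'
from h import *
inc(493,264,90,-69);inc(580,150,90,-30)
snap('wrist','w6.png'); snap('side','s6.png');snap('top','t6.png')
a=cv2.imread('pics/s6.png')[130:330,180:430]; b=cv2.imread('pics/t6.png')[120:300,120:345]
cv2.imwrite('pics/s6c.png',np.hstack([cv2.resize(a,(400,320)),cv2.resize(b,(400,320))]))
E
```

```text
t 6.9 pos [669.8 -81.1  87.5] F [ 0.8 -0.9  0.3] w 20.4 dist 388.0
 travel [17.68 34.51 -0.22] rot [-1.000e-03 -2.000e-03  1.204e+00]
t 6.9 pos [669.8 -81.1  87.5] F [ 0.8 -0.9  0.3] w 20.4 dist 248.0
 travel [ 8.98 23.11 -0.24] rot [-0.001 -0.002  0.524]
```

View pics/s6c.png

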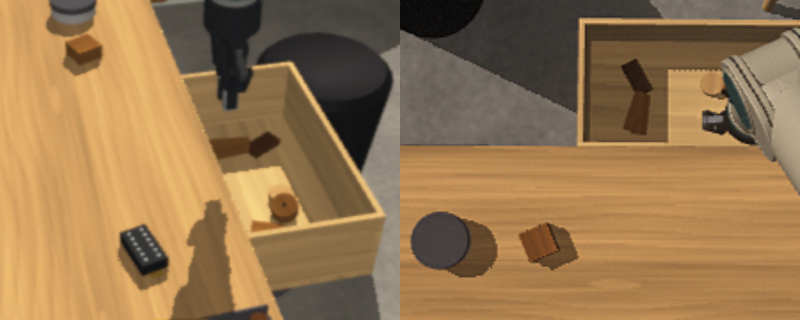

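Emit:
{"name": "send_rows", "arguments": {
  "increments": [
    {"rot": [0,0,0.12],"travel": [1.7,3.4,0],"jaw": 0.53},
    {"rot": [0,0,0.24],"travel": [3.4,6.8,0],"jaw": 0.53},
    {"rot": [0,0,0.36],"travel": [5.2,10.2,0],"jaw": 0.53},
    {"rot": [0,0,0.48],"travel": [7,13.6,0],"jaw": 0.53},
    {"rot": [0,0,0.6],"travel": [8.8,17,0],"jaw": 0.53}
  ]
}}

```text
clock: 7.47
eef_pos: [581.9, 89.2, 84.3]
tool_rot: [-3.14, -0.002, 2.534]
force: [1.0, 0.2, -0.5]
width: 19.9
```

```bash
python3 - <<'E'
from h import *
inc(493,264,80,-69)
print(ctrl.read_state()['qpos'])
E
```

```text
t 7.47 pos [581.9  89.2  84.3] F [ 1.   0.2 -0.5] w 19.9 dist 196.0
 travel [17.28  9.27  0.45] rot [-0.002 -0.001  0.596]
[ 0.08671776  0.77591422 -0.46191362  1.80340174  0.51406785  0.68697347
  0.29556982]
```

Emit:
{"name": "send_rows", "arguments": {
  "increments": [
    {"rot": [0,0,0.12],"travel": [3.4,1.8,0],"jaw": 0.53},
    {"rot": [0,0,0.24],"travel": [6.9,3.7,0],"jaw": 0.53},
    {"rot": [0,0,0.36],"travel": [10.3,5.5,0],"jaw": 0.53},
    {"rot": [0,0,0.48],"travel": [13.8,7.4,0],"jaw": 0.53},
    {"rot": [0,0,0.596],"travel": [17.3,9.3,0.4],"jaw": 0.53}
  ]
}}

```text
clock: 7.88
eef_pos: [492.5, 263.8, 81.0]
tool_rot: [-3.14, 0.0, 1.938]
force: [0.3, 1.9, -0.2]
width: 20.3
```

```bash
python3 - <<'E'
from h import *
inc(493,266,5,-69)
d=snap('wrist','w7.png'); print(ctrl.read_state()['qpos'])
E
```

```text
t 7.88 pos [492.5 263.8  81. ] F [ 0.3  1.9 -0.2] w 20.3 dist 76.0
 travel [0.19 0.14 7.6 ] rot [-0.001  0.     0.001]
[-0.38996906  0.72232099 -0.26573986  1.89470179  0.31428586  0.56462305
 -0.48307475]
```

View pics/w7.png

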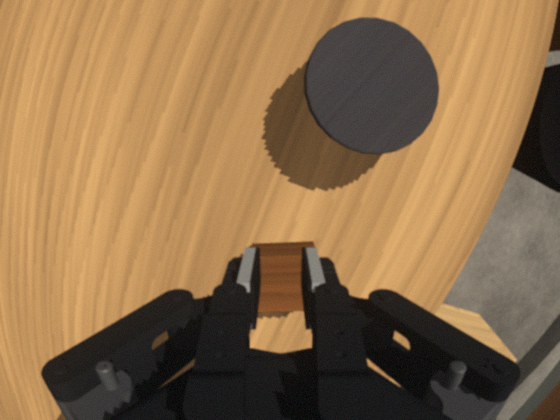

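Emit:
{"name": "send_rows", "arguments": {
  "increments": [
    {"rot": [0,0,0],"travel": [0.4,0.1,2],"jaw": 0.53},
    {"rot": [0,0,0],"travel": [0.4,0.1,4],"jaw": 0.53},
    {"rot": [0,0,0],"travel": [0.4,0.1,6],"jaw": 0.53},
    {"rot": [0,0,0],"travel": [0.4,0.1,7.5],"jaw": 0.53},
    {"rot": [0,0,0],"travel": [0.2,0.1,7.5],"jaw": 0.53}
  ]
}}

```text
clock: 8.35
eef_pos: [491.4, 263.5, 2.9]
tool_rot: [-3.134, 0.001, 1.946]
force: [-0.2, -0.8, -0.2]
width: 20.1
```

```bash
python3 - <<'E'
from h import *
inc(493+41,265-107,5,-69)
d=snap('wrist','w8.png'); snap('side','s8.png')
a=cv2.imread('pics/s8.png')[80:280,150:400]; b=cv2.imread('pics/w8.png')
cv2.imwrite('pics/s8c.png',np.hstack([cv2.resize(a,(400,320)),cv2.resize(b,(400,320))]))
E
```

```text
t 8.35 pos [491.4 263.5   2.9] F [-0.2 -0.8 -0.2] w 20.1 dist 114.0
 travel [-11.37   0.09  -0.19] rot [-0.007  0.001  0.009]
```

View pics/s8c.png

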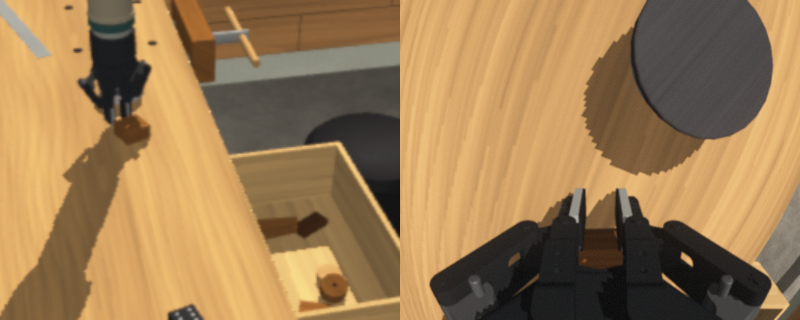

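Emit:
{"name": "send_rows", "arguments": {
  "increments": [
    {"rot": [0,0,0],"travel": [-0.7,0,-0.3],"jaw": 0.53},
    {"rot": [0,0,0],"travel": [-1.4,0,-0.3],"jaw": 0.53},
    {"rot": [0,0,0],"travel": [-2.2,0,-0.3],"jaw": 0.53},
    {"rot": [0,0,0],"travel": [-3.2,0,-0.3],"jaw": 0.53},
    {"rot": [0,0,0],"travel": [-4.4,0,-0.3],"jaw": 0.53}
  ]
}}

```text
clock: 8.87
eef_pos: [511.1, 223.6, 10.0]
tool_rot: [3.141, -0.0, 1.945]
force: [0.8, 1.3, 0.9]
width: 20.3
```

Emit:
{"name": "send_rows", "arguments": {
  "increments": [
    {"rot": [0,0,0],"travel": [-1.2,0,0],"jaw": 0.53},
    {"rot": [0,0,0],"travel": [-2.6,0,0],"jaw": 0.53},
    {"rot": [0,0,0],"travel": [-4,0,0],"jaw": 0.53},
    {"rot": [0,0,0],"travel": [-5.2,0,0],"jaw": 0.53},
    {"rot": [0,0,0],"travel": [-6.2,0,0],"jaw": 0.53}
  ]
}}

```text
clock: 9.28
eef_pos: [533.8, 164.4, 9.4]
tool_rot: [-3.141, 0.001, 1.943]
force: [0.3, -0.3, 0.5]
width: 20.3
```

```bash
python3 - <<'E'
from h import *
inc(493+47,265-123,5,-69)
d=snap('wrist','w9.png'); snap('side','s9.png')
a=cv2.imread('pics/s9.png')[80:280,150:400]; b=cv2.imread('pics/w9.png')
cv2.imwrite('pics/s9c.png',np.hstack([cv2.resize(a,(400,320)),cv2.resize(b,(400,320))]))
E
```

```text
t 9.28 pos [533.8 164.4   9.4] F [ 0.3 -0.3  0.5] w 20.3 dist 24.0
 travel [-2.31 -0.23  0.44] rot [-0.     0.001  0.006]
```

View pics/s9c.png

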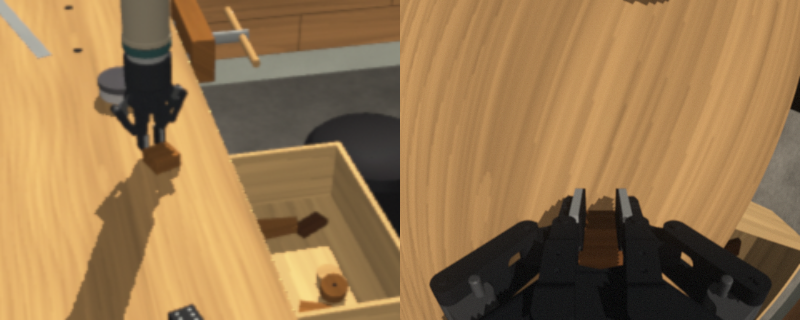

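Emit:
{"name": "send_rows", "arguments": {
  "increments": [
    {"rot": [0,0,0],"travel": [-1.2,0,0.2],"jaw": 0.53},
    {"rot": [0,0,0],"travel": [-2.6,0,0.3],"jaw": 0.53},
    {"rot": [0,0,0],"travel": [-4,0,0.3],"jaw": 0.53},
    {"rot": [0,0,0],"travel": [-5.4,0,0.3],"jaw": 0.53},
    {"rot": [0,0,0],"travel": [-6.6,0,0.3],"jaw": 0.53}
  ]
}}

```text
clock: 9.8
eef_pos: [557.4, 104.5, 6.2]
tool_rot: [-3.141, 0.0, 1.945]
force: [0.7, -0.6, -0.0]
width: 20.0
```

Emit:
{"name": "send_rows", "arguments": {
  "increments": [
    {"rot": [0,0,0],"travel": [-0.5,0,0],"jaw": 0.53},
    {"rot": [0,0,0],"travel": [0,0,0],"jaw": 0.53},
    {"rot": [0,0,0],"travel": [2,0,0],"jaw": 0.53},
    {"rot": [0,0,0],"travel": [2.5,0,-3],"jaw": 0.53},
    {"rot": [0,0,0],"travel": [2.5,0,-7],"jaw": 0.53}
  ]
}}

```text
clock: 10.22
eef_pos: [543.9, 132.3, 74.4]
tool_rot: [-3.135, -0.004, 1.951]
force: [0.9, -0.1, 1.0]
width: 20.2
```

```bash
python3 - <<'E'
from h import *
inc(510,45,75,21)
d=snap('top','t10.png'); snap('side','s10.png')
a=cv2.imread('pics/s10.png')[80:280,150:400]; b=cv2.imread('pics/t10.png')[170:330,150:350]
cv2.imwrite('pics/s10c.png',np.hstack([cv2.resize(a,(400,320)),cv2.resize(b,(400,320))]))
E
```

```text
t 10.22 pos [543.9 132.3  74.4] F [ 0.9 -0.1  1. ] w 20.2 dist 94.0
 travel [-6.85 -6.38 -0.04] rot [-0.003 -0.008 -1.557]
```

View pics/s10c.png

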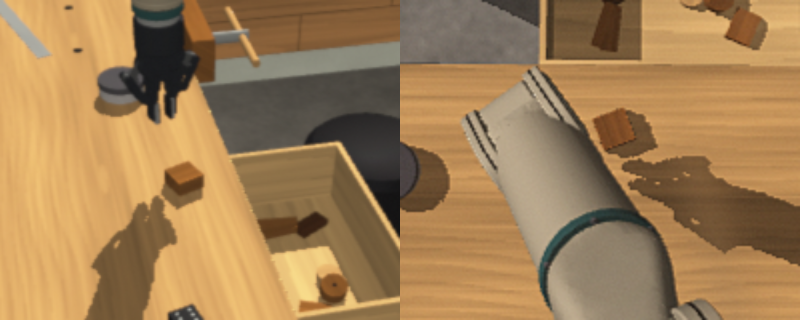

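```bash
python3 - <<'E'
from h import *
d=load('t10'); u0,v0=235,215
p=cv2.cvtColor(d['color'],cv2.COLOR_RGB2HSV)[v0:255,u0:280].astype(int)
m=((p[...,0]<=13)&(p[...,1]>140)&(p[...,2]>95)).astype(np.uint8)
c,_=cv2.findContours(m,cv2.RETR_EXTERNAL,cv2.CHAIN_APPROX_NONE); c=max(c,key=cv2.contourArea)+np.array([u0,v0])
M=cv2.moments(c); C=onz(d,M['m10']/M['m00'],M['m01']/M['m00'],25); print(C)
w=np.array([onz(d,*q,25)[:2] for q in c[:,0]],np.float32); r=cv2.minAreaRect(w); print(r)
E
```

```text
[569.02859096  63.26879675  25.        ]
((568.932861328125, 63.31801223754883), (44.04032897949219, 45.525821685791016), 20.86846160888672)
```

Emit:
{"name": "send_rows", "arguments": {
  "increments": [
    {"rot": [0,0,-0.12],"travel": [0,-1.5,0],"jaw": 0.53},
    {"rot": [0,0,-0.24],"travel": [0,-3,0],"jaw": 0.53},
    {"rot": [0,0,-0.36],"travel": [0,-4.5,0],"jaw": 0.53},
    {"rot": [0,0,-0.48],"travel": [0,-6,0],"jaw": 0.53},
    {"rot": [0,0,-0.6],"travel": [0,-7,0],"jaw": 0.53}
  ]
}}

```text
clock: 10.73
eef_pos: [480.7, 103.6, 76.2]
tool_rot: [-3.141, -0.001, 2.553]
force: [-0.6, -0.8, -1.0]
width: 19.8
```

```bash
python3 - <<'E'
from h import *
inc(518,43.7,75,21)
E
```

```text
t 10.73 pos [480.7 103.6  76.2] F [-0.6 -0.8 -1. ] w 19.8 dist 71.0
 travel [-6.43 -2.91  0.12] rot [-0.    -0.002 -0.955]
```

Emit:
{"name": "send_rows", "arguments": {
  "increments": [
    {"rot": [0,0,-0.12],"travel": [-1.3,-0.6,0],"jaw": 0.53},
    {"rot": [0,0,-0.24],"travel": [-2.6,-1.2,0],"jaw": 0.53},
    {"rot": [0,0,-0.36],"travel": [-3.9,-1.8,0],"jaw": 0.53},
    {"rot": [0,0,-0.48],"travel": [-5.2,-2.4,0],"jaw": 0.53},
    {"rot": [0,0,-0.6],"travel": [-6.4,-2.9,0],"jaw": 0.53}
  ]
}}

```text
clock: 11.15
eef_pos: [519.5, 43.5, 76.3]
tool_rot: [3.141, -0.0, -3.131]
force: [0.3, 0.0, -0.1]
width: 20.0
```

Emit:
{"name": "send_rows", "arguments": {
  "increments": [
    {"rot": [0,0,-0.12],"travel": [0,0,0],"jaw": 0.53},
    {"rot": [0,0,-0.24],"travel": [0,0,0],"jaw": 0.53},
    {"rot": [0,0,-0.355],"travel": [0,0,0],"jaw": 0.53},
    {"rot": [0,0,-0.355],"travel": [0,0,1.5],"jaw": 0.53},
    {"rot": [0,0,-0.355],"travel": [0,0,3],"jaw": 0.53}
  ]
}}

```text
clock: 11.57
eef_pos: [519.9, 44.4, 46.4]
tool_rot: [3.14, 0.002, -2.782]
force: [0.1, -0.5, -0.1]
width: 20.2
```

```bash
python3 - <<'E'
from h import *
inc(518,43.7,6,21)
d=snap('wrist','w11.png')
E
```

```text
t 11.57 pos [519.9  44.4  46.4] F [ 0.1 -0.5 -0.1] w 20.2 dist 40.0
 travel [ 0.21 -0.01  4.04] rot [ 0.001  0.002 -0.007]
```

View pics/w11.png

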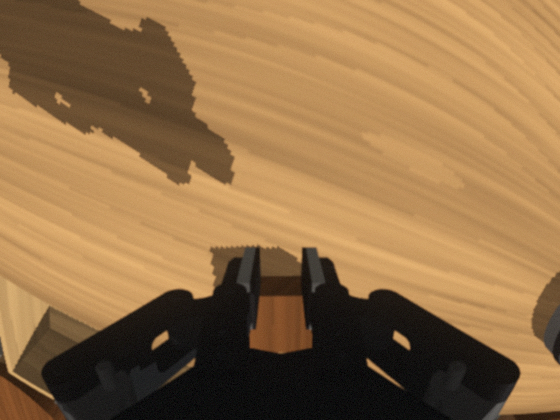

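Emit:
{"name": "send_rows", "arguments": {
  "increments": [
    {"rot": [0,0,0],"travel": [0.4,0,2],"jaw": 0.53},
    {"rot": [0,0,0],"travel": [0.4,0,3.9],"jaw": 0.53},
    {"rot": [0,0,0],"travel": [0,0,3.9],"jaw": 0.53},
    {"rot": [0,0,0],"travel": [-0.7,0,3.9],"jaw": 0.53},
    {"rot": [0,0,0],"travel": [-1.5,0,3.9],"jaw": 0.53}
  ]
}}

```text
clock: 12.03
eef_pos: [534.6, 49.5, 8.3]
tool_rot: [3.141, 0.001, -2.782]
force: [-0.1, 0.5, 0.3]
width: 20.2
```

Emit:
{"name": "send_rows", "arguments": {
  "increments": [
    {"rot": [0,0,0],"travel": [-0.8,0,0],"jaw": 0.53},
    {"rot": [0,0,0],"travel": [-1.8,0,0],"jaw": 0.53},
    {"rot": [0,0,0],"travel": [-3,0,0],"jaw": 0.53},
    {"rot": [0,0,0],"travel": [-4.2,0,0],"jaw": 0.53},
    {"rot": [0,0,0],"travel": [-5.5,0,0],"jaw": 0.53}
  ]
}}

```text
clock: 12.45
eef_pos: [586.8, 68.2, 8.7]
tool_rot: [3.141, 0.002, -2.784]
force: [-0.3, 0.4, -0.3]
width: 20.2
```

```bash
python3 - <<'E'
from h import *
inc(688,109,5,21)
d=snap('wrist','w12.png'); snap('side','s12.png')
a=cv2.imread('pics/s12.png')[80:280,150:400]; b=cv2.imread('pics/w12.png')
cv2.imwrite('pics/s12c.png',np.hstack([cv2.resize(a,(400,320)),cv2.resize(b,(400,320))]))
E
```

```text
t 12.45 pos [586.8  68.2   8.7] F [-0.3  0.4 -0.3] w 20.2 dist 109.0
 travel [-10.91   0.28   0.39] rot [ 0.     0.002 -0.009]
```

View pics/s12c.png

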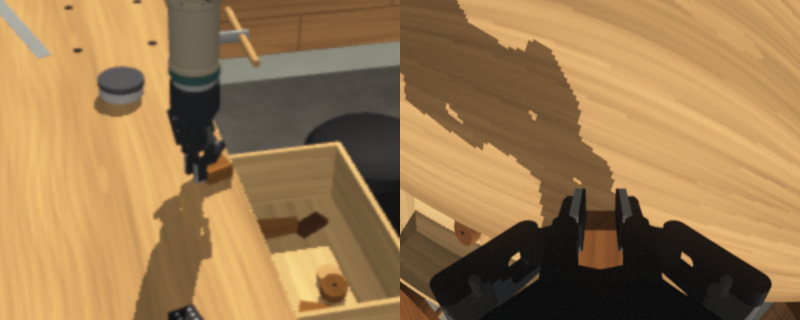

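Emit:
{"name": "send_rows", "arguments": {
  "increments": [
    {"rot": [0,0,0],"travel": [-1.2,0,0.2],"jaw": 0.53},
    {"rot": [0,0,0],"travel": [-2.6,0,0.2],"jaw": 0.53},
    {"rot": [0,0,0],"travel": [-4,0,0.2],"jaw": 0.53},
    {"rot": [0,0,0],"travel": [-5.5,0,0.2],"jaw": 0.53},
    {"rot": [0,0,0],"travel": [-7,0,0.2],"jaw": 0.53}
  ]
}}

```text
clock: 12.97
eef_pos: [651.0, 92.1, 6.1]
tool_rot: [3.141, -0.0, -2.784]
force: [0.7, -0.6, 0.5]
width: 20.1
```

Emit:
{"name": "send_rows", "arguments": {
  "increments": [
    {"rot": [0,0,0],"travel": [-1.4,0,0],"jaw": 0.53},
    {"rot": [0,0,0],"travel": [-2.8,0,0],"jaw": 0.53},
    {"rot": [0,0,0],"travel": [-4,0,0],"jaw": 0.53},
    {"rot": [0,0,0],"travel": [-4,0,-2],"jaw": 0.53},
    {"rot": [0,0,0],"travel": [-3,0,-5.5],"jaw": 0.53}
  ]
}}

```text
clock: 13.38
eef_pos: [677.4, 102.8, 57.6]
tool_rot: [3.14, -0.005, -2.783]
force: [-0.3, 0.6, 0.5]
width: 20.2
```

Emit:
{"name": "send_rows", "arguments": {
  "increments": [
    {"rot": [0,0,0],"travel": [3,0,-3],"jaw": 0.53},
    {"rot": [0,0,0],"travel": [6,0,-6],"jaw": 0.53},
    {"rot": [0,0,0],"travel": [10,0,-8],"jaw": 0.53},
    {"rot": [0,0,0],"travel": [14,0,-8],"jaw": 0.53},
    {"rot": [0,0,0],"travel": [18,0,-8],"jaw": 0.53}
  ]
}}

```text
clock: 13.8
eef_pos: [509.9, 39.6, 142.5]
tool_rot: [-3.14, 0.003, -2.783]
force: [-0.3, 0.1, 0.3]
width: 20.0
```

```bash
python3 - <<'E'
from h import *
s=ctrl.read_state();print(s['clock'],s['force'],s['eef_pos'])
d=snap('top','t13.png'); snap('side','s13.png')
a=cv2.imread('pics/s13.png')[100:380,180:430]; b=cv2.imread('pics/t13.png')[120:300,110:470]
cv2.imwrite('pics/s13c.png',np.hstack([cv2.resize(a,(320,360)),cv2.resize(b,(480,240))[:].repeat(1,0) if 0 else cv2.copyMakeBorder(cv2.resize(b,(480,240)),0,120,0,0,cv2.BORDER_CONSTANT)]))
# non-scrap displacement check: bench-object diffs against start
a0=load('top0')
for n,(u,v) in dict(tin=(143,255),pickup=(375,255),plane=(437,240)).items():
    k=[cv2.cvtColor(q['color'],cv2.COLOR_RGB2GRAY)[v-35:v+36,u-30:u+31].astype(np.float32) for q in (a0,d)]
    print(n,cv2.phaseCorrelate(*k))
E
```

```text
13.8 [-0.30938776  0.12968524  0.31681957] [509.85307852  39.56395258 142.45825373]
tin ((0.0017839272686686058, -0.02073516619709892), 1.0097227941991553)
pickup ((-0.00979412434717375, -0.20938874606313362), 0.6501573051015536)
plane ((-0.0022346155274988178, 0.0026033233931244126), 0.9921338963839743)
```

View pics/s13c.png

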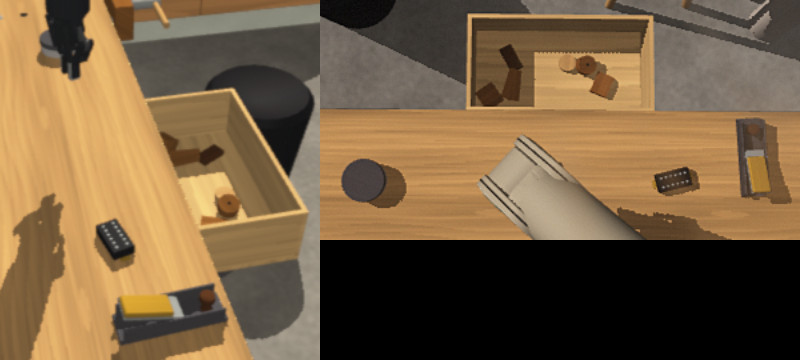

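Emit:
{"name": "send_rows", "arguments": {
  "increments": [
    {"rot": [0,0,0],"travel": [0,0,0],"jaw": 0.53},
    {"rot": [0,0,0],"travel": [0,0,0],"jaw": 0.53},
    {"rot": [0,0,0],"travel": [0,0,0],"jaw": 0.53},
    {"rot": [0,0,0],"travel": [0,0,0],"jaw": 0.53},
    {"rot": [0,0,0],"travel": [0,0,0],"jaw": 0.53}
  ]
}}

```text
clock: 14.32
eef_pos: [511.7, 40.4, 140.3]
tool_rot: [3.141, 0.001, -2.783]
force: [0.4, 0.3, -0.0]
width: 20.2
```

```bash
python3 - <<'E'
from h import *
d=snap('top','t14.png'); a=load('t13')
print('box change',np.abs(d['color'][125:205,215:365].astype(int)-a['color'][125:205,215:365]).max())
b=cv2.imread('pics/t14.png')[125:205,215:365]; cv2.imwrite('pics/t14c.png',cv2.resize(b,None,fx=4,fy=4))
E
```

```text
box change 12
```

View pics/t14c.png

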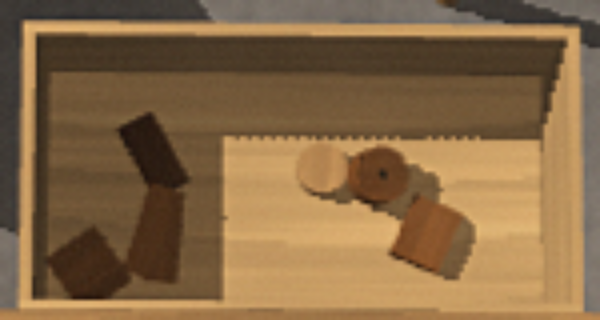

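The picture shows the wedge at about (157,232), the block at (90,262) and the plug at (380,173). All three lie at rest in the box.

```bash
python3 -c "
from cell import ctrl
print(ctrl.finish_job(), ctrl.read_state()['clock'])"
```

```text
the job is handed in; nothing more can be done
the job is handed in; nothing more can be done
```

All three offcuts are in the scrap box, and I handed the job in at about 14.4 s of the 58 s. I pushed the wedge and the plug straight over the edge. The block lay outside the width of the box mouth, so I pushed it sideways first and then over the edge.

- **Offcuts:** the last top view shows all three inside the box walls. Two pictures about half a second apart show no motion there beyond image noise. I saw them only from above and from the side, and did not measure their heights below the rim.
- **Tin, plane and pickup:** compared with the start, the tin and plane shifted by less than 0.03 px in the top view. The pickup shifted 0.2 px (about 0.5 mm), with a weaker match, probably because of the arm's shadow. The 15 mm limit is far off.
- **Forces and gripper:** every wrist force I read was about 2 N or less, and the gripper was clear of everything at the end.
- **Disagreement between views:** my first two-view height check put the tops about 1 to 3 mm off the stated heights. One block corner had a 13 mm gap between the two rays, which I put down to a mis-picked pixel, and I relied on the top-view outline instead.

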